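# Release the guard of an insulation tester and hold it at the interlock trip mark

## Robot

A 6-joint arm with a two-finger parallel gripper is mounted at the origin on a cart in front of the work surface, level with it; the furniture and walls round the work are solid. World frame = base frame: x ahead of the robot, y to its left, z up, the work surface at z = 0. Lengths are in m, angles in rad, forces in N, time in s.
With the tool pointing down it reaches from about 0.425 to 0.95 m from the base axis. Payload 3.5 kg.
Tool frame: the origin (TCP) lies at the very end of the fingers, on their centre line; the grasp point (between the pads) lies 19 mm behind it; z points along the fingers, y is the line along which they close (so a half turn about z gives the same grasp; the last joint's range is limited). The gripper opens to 85 mm and grips with 20 to 120 N. Pads are 22 mm wide; open, the fingers measure 114 mm over their backs; the gripper's body (76 mm by 85 mm) begins 54 mm behind the grasp point. The pads swing forward as they close: fully open they stand 13 mm farther back than shut.
Start: joints at [1.163, 0.286, 1.577, -0, 1.279, -0.15], TCP at [0.172, 0.653, 0.231] pointing down, gripper open.
Joint ranges: [-2.77, 2.77], [-0.9, 2.22], [0.21, 2.48], [-1.53, 4.67], [0.24, 2.81], [-2.84, 2.84]. Speed limits (rad/s): [2.79, 2.79, 3.14, 3.14, 3.14, 3.14].

## Interface

Orientations are given as a unit quaternion [x, y, z, w].
In Python, from plant import ctrl gives the robot as it stands.
- The arm moves only by the tool carry_out, never from a script. Its argument "deltas" is one flat list of numbers, 6 for each row, row after row: the shift along the tool's x, y, z in m, then the turn, a rotation vector about the tool's x, y, z in rad. A call has 1 to 5 rows; each row is the pose to reach, as a shift and turn from the pose commanded when the call began, along the tool's axes at that moment; what a row does not reach only later rows make up. A row lasts 1/8 s, in which the tool goes at most 62.5 mm and 10.7 degrees, less where a joint would pass 70% of its speed; a pose out of reach is approached as far as the arm can. A call with a gripper value outside its range is refused whole. "grip" is the opening in per cent of the stroke, from 0 (shut) to 100 (fully open), set as the call begins (left out, the last holds). The fingers move at their own pace and stop on an object; "grip_force" is the grip in N (left out, the last holds). Time passes only in rows, so rows that repeat a pose let the fingers close. It gives the time, the measured TCP pose, the force, the opening and the grip force at its end, in the units of the state.
- ctrl.get_state(): the state, without advancing time (a new reading comes with each control period).
- ctrl.read_camera(name): name is "side" or "top"; returns (picture, depth): 384x512x3 uint8, red, green, blue; 384x512 float32, m along the optical axis (not along the pixel's ray), 0 where there is no reading.
- ctrl.camera_model(name): a dict with "intrinsics" (3x3 intrinsics, pixels), "extrinsics" (4x4, takes a point from world to camera coordinates). Camera axes: x right, y down, z forward; pixel columns grow to the right and rows downward; lengths in m; the calibration is good to about 2 mm. A picture is of the moment at which its call begins. camera_model takes no time and is no camera call.
- ctrl.sign_off(): hands the job in; it is judged then, once.
Trained networks look in the newest picture that a camera, given by its name, has taken for a name from the list of things; names that differ only in an ending like _2 or _b are one class to them, and where a whole thing is asked for, a point or a joint stands for the part that bears it (a point fixed in the world has none). Each returns a list of dicts, best first, with "score" (0 to 1); they miss things now and then, are a little off and sometimes report something else, mostly with a low value. They report only what shows in the picture. A call takes as long as a camera call.
- ctrl.find_in(camera, query): "uv" ([column, row] in pixels, amid what is visible of it).
The state is a dict: "time": time; "qpos": joint angles; "dq": joint speeds; "joint_efforts": joint torques, N m; "eef_pos": TCP position; "tcp_rot": TCP orientation; "contact_force": force on the tool from outside, world axes, zero at the start; "wrist_torque": the same for the moment, N m; "opening": opening from 0.0 (shut) to 1.0 (fully open); "finger_force": force on a finger pad.
Only numpy, scipy, OpenCV 4.12 (cv2) and the standard library are available. Lean on these libraries where they do the work, as an engineer would, in place of code of your own. Each camera call takes 0.05 s, during which the arm holds its last target. There are 200 camera calls.

## Task

I am about to adjust the interlock switch of this insulation tester and need its clear guard held at the trip angle. Draw the black-knobbed sprung bolt on the front straight out until the green ring on its stem shows and the guard pops up, let the bolt spring home again, then take the guard by its black handle bar and swing it up until its yellow pointer stands at the red marker on the quadrant. Keep hold of it there - finish while holding it, since it falls shut by itself - and leave the marker and the things lying round the tester where they are.

Things in the scene. Friction and masses are not known exactly. Their poses are not given: they have to be found in the camera images.
- tester: the tester: a fixed grey open case 200 mm deep (x), 220 mm wide (y) and 60 mm high, with a clear guard as its cover. Origin at the centre of its underside, on the bench; x points from its front to its back, y to its left seen from the front, z up
- bolt (a joint): how far the draw bolt is pulled out towards the front (the tester's -x), m: 0 home, 0.022 at its stop. Sprung: about 5 N at home, 12 N at the stop; springs home when let go. Its nose lies over a steel strike on the guard's front edge and frees it at about 0.014; the green ring on the stem begins to show at 0.012 and is fully out at 0.016. The freed guard is then popped up about 0.10 rad by a spring pin, so that the bolt can no longer catch it
- bolt_knob (a point): middle of the bolt's black round knob, on the bolt's axis: 17 to 23 mm in diameter, 24 mm long along the tester's x, wider at its outer end, axis 66 mm above the bench. Free on both sides, above and in front; pulled along the tester's -x
- guard (a joint): angle of the guard, rad: 0 shut, grows as its front edge swings up and back about the hinge along the tester's rear top edge, stop at 1.45. Mass about 0.37 kg, falls shut when let go (needs about 1.5 to 2 N at the handle)
- guard_handle (a point): middle of the guard's handle, a black round bar 12 mm in diameter running along the tester's y, 92 mm free between its two arms; 244 mm from the hinge axis, 46 mm ahead of the guard's front edge, 64 mm above the bench when shut. The bar may turn between the fingers
- hinge (a point): point of the hinge axis level with the middle of the handle, 62.5 mm above the bench; the axis runs along the tester's y
- pointer (a point): tip of the guard's yellow pointer, 120 mm from the hinge axis, at the right side of the tester (its -y side) over the rim of the quadrant plate (the guard's plane and the pointer are in line with the axis)
- marker_tip (a point): tip of the red marker clip on the quadrant plate, 120 mm from the hinge axis; it coincides with the pointer tip when the guard stands at the marked angle
- marker (a joint): angle of the red marker in the same measure as the guard's angle, rad (somewhere from 0.55 to 1.0); stiff, stays as set
- driver: red precision screwdriver lying on the right of the tester, 13x162x13 mm, origin under its centre; not to be moved
- fuses: small carton standing on the left of the tester, 36x50x45 mm, origin under its centre; not to be moved
- brush: black static-safe brush lying on the left of the tester, 34x130x12 mm, origin under its centre; not to be moved

How it is judged:
On the way, in this order (a step that is already met when the one before it is completed fails the run):
1. the bolt is drawn until its green ring shows and the guard has popped up (value of joint bolt above 0.012 m and value of joint guard between 0.06 and 0.3 rad), for 0.1 s.
2. with the bolt home again, the guard is held by the fingers with its pointer at the marker (value of joint bolt below 0.004 m and distance between pointer and marker_tip below 0.007 m and contact force between the fingers and guard above 0.5 N), for 0.3 s.
At the end, for the whole second after the job is handed in: the guard stands still with its pointer tip within 7 mm of the red marker's tip (about 3.3 degrees), held there by the robot's fingers; the bolt is home (within 4 mm); marker (6 mm), screwdriver, carton and brush (20 mm) are where they were (all of step 2 and velocity of joint guard between -0.05 and 0.05 rad/s and distance of marker_tip from where it was at the start of the episode below 0.006 m and distance of each of driver, fuses, brush from where it was at the start of the episode below 0.02 m); the arm keeps its last pose, push and grip.
It fails at once if the red marker is shifted (distance of marker_tip from where it was at the start of the episode above 0.006 m).
It fails at once if the screwdriver, the carton or the brush is disturbed (distance of any of driver, fuses, brush from where it was at the start of the episode above 0.02 m).
It also fails if it takes over 58 s, if anything falls off the work surface, if the arm or the gripper's body presses on something with over 40 N, if the wrist force passes 120 N, or if a joint passes its speed limit or range.

## Working session

There is one attempt and no reset: what is moved stays moved. The work goes in short steps, Python scripts to look and compute and a tool call to move; the robot and the scene stay as the last step left them, time stands still between calls to the robot, and variables do not carry over. Pictures are saved under pics/ and viewed, at most 10 in all, crops included, and the job is handed in when it is done.

Besides the shell and the picture viewer there is one more tool, called after "Emit:" in YAML: its name, and indented under it one key for each argument. carry_out: Moves the arm, as the interface text tells. Its arguments: {"type":"object","properties":{"deltas":{"type":"array"},"grip":{"type":"number"},"grip_force":{"type":"number"}},"required":["deltas"]}

```bash
mkdir -p pics
cat > h.py <<'E'
import numpy as np, cv2
from plant import ctrl
def px2w(cam,uv,depth=None,z=None):
    m=ctrl.camera_model(cam);K=np.array(m["intrinsics"]);T=np.linalg.inv(np.array(m["extrinsics"]))
    r=np.linalg.inv(K)@np.array([uv[0],uv[1],1.0])
    if depth is not None: p=r*depth; return (T@np.r_[p,1])[:3]
    d=T[:3,:3]@r;o=T[:3,3]; return o+d*(z-o[2])/d[2]
def w2px(cam,p):
    m=ctrl.camera_model(cam);q=np.array(m["intrinsics"])@(np.array(m["extrinsics"])@np.r_[p,1])[:3]
    return q[:2]/q[2]
E
python3 - <<'E'
from h import *
np.set_printoptions(precision=4,suppress=True)
s=ctrl.get_state();print(s)
for c in("side","top"):
    im,d=ctrl.read_camera(c);cv2.imwrite(f"pics/{c}0.png",cv2.resize(im[:,:,::-1],(800,600)));np.savez(f"{c}0.npz",im=im,d=d)
    T=np.linalg.inv(np.array(ctrl.camera_model(c)["extrinsics"]));print(c,T[:3,3],T[:3,2],ctrl.camera_model(c)["intrinsics"])
    for q in("tester","bolt_knob","guard_handle","pointer","marker_tip","driver","fuses","brush"):
        for r in ctrl.find_in(c,q)[:2]:
            u,v=r["uv"];dd=d[int(v),int(u)];print(c,q,np.round([u,v],1),round(r["score"],2),px2w(c,(u,v),dd),px2w(c,(u,v),z=.066))
E
```

```text
{'time': 0.0, 'qpos': array([ 1.163 ,  0.2872,  1.5782, -0.    ,  1.2786, -0.15  ]), 'dq': array([-0.0006, -0.0024,  0.0007, -0.0004,  0.0005,  0.0007]), 'joint_efforts': array([  0.0003, -40.5986, -29.2622,  -0.0001,   0.006 ,  -0.    ]), 'eef_pos': array([0.1718, 0.6521, 0.2299]), 'tcp_rot': array([ 0.1285,  0.9917, -0.0012, -0.0003]), 'contact_force': array([-0.9222,  0.504 ,  0.2436]), 'wrist_torque': array([-0.0092,  0.0148,  0.0109]), 'finger_force': 0.0, 'opening': 1.000093161299746}
side [ 0.5732 -0.9799  0.6   ] [-0.0007  0.7752 -0.6317] [[449.5833   0.     249.1073]
 [  0.     449.5833 192.3804]
 [  0.       0.       1.    ]]
side tester [240.  212.2] 0.63 [ 0.5557 -0.3786  0.0647] [ 0.5557 -0.3801  0.066 ]
side tester [231.6 197.5] 0.2 [ 0.5399 -0.3366  0.0644] [ 0.54   -0.3386  0.066 ]
side bolt_knob [157.6 175.1] 0.61 [ 0.3935 -0.2713  0.071 ] [ 0.3918 -0.2646  0.066 ]
side guard_handle [232.7 195.2] 0.96 [ 0.5419 -0.3316  0.0657] [ 0.5419 -0.332   0.066 ]
side pointer [232.1 197.2] 0.64 [ 0.5408 -0.336   0.0645] [ 0.5409 -0.3378  0.066 ]
side marker_tip [267.8 206.8] 0.
[... 671 characters left out ...]
.0682] [ 0.5413 -0.3294  0.066 ]
top guard_handle [337.2 155.4] 0.64 [ 0.6012 -0.4543  0.1378] [ 0.6185 -0.4682  0.066 ]
top pointer [264.7 190.2] 0.85 [ 0.5484 -0.3258  0.0679] [ 0.5488 -0.3259  0.066 ]
top marker_tip [334.7 156.3] 0.61 [ 0.5952 -0.4463  0.156 ] [ 0.6167 -0.4632  0.066 ]
top marker_tip [184.4 158.2] 0.15 [ 0.6166 -0.1656  0.0435] [ 0.6113 -0.169   0.066 ]
top driver [344.8 199.2] 0.8 [ 0.5394 -0.4913  0.0131] [ 0.5319 -0.4803  0.066 ]
top driver [186.5 228.9] 0.44 [ 0.4776 -0.1699  0.0135] [ 0.4736 -0.1773  0.066 ]
top fuses [187.9 161.7] 0.75 [ 0.6103 -0.1723  0.0397] [ 0.6044 -0.176   0.066 ]
top brush [185.5 229.6] 0.76 [ 0.4761 -0.1679  0.0135] [ 0.4723 -0.1755  0.066 ]
```

View pics/top0.png

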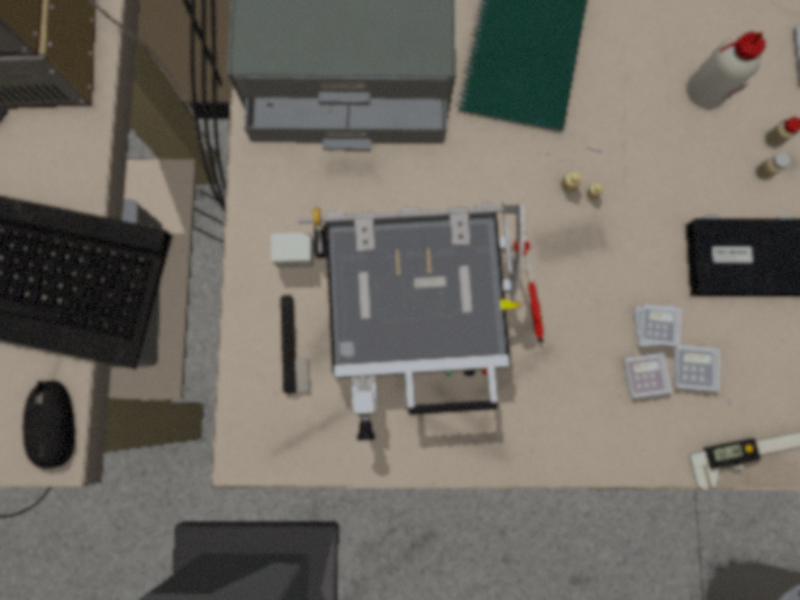

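View pics/side0.png

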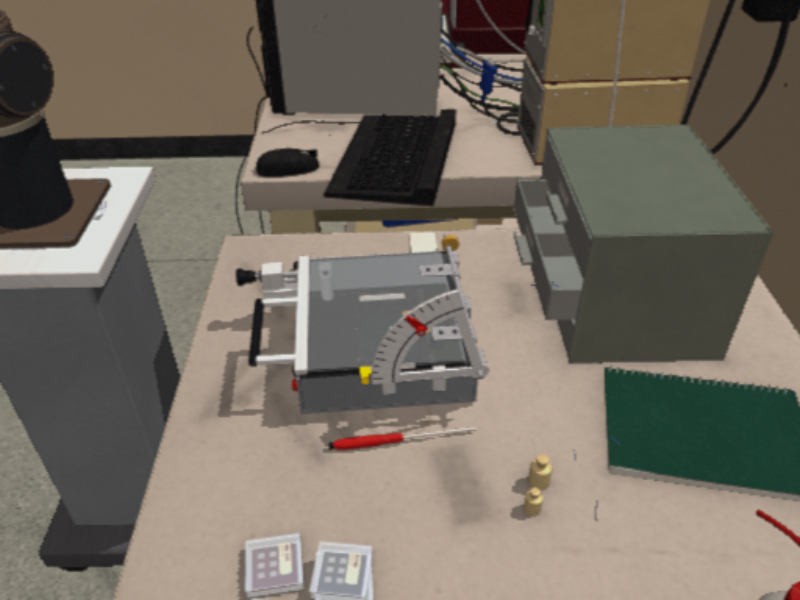

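The pictures show the tester slightly turned. In the top view (800x600), the black knob is at about (366,430), the handle bar runs from (410,408) to (497,406), and the yellow pointer is at (510,305). In the side view, the red marker is at (416,325) and the pointer at (366,375). I'll measure these precisely next.

Run:
```python
from h import *
np.set_printoptions(precision=4,suppress=True)
def cloud(c):
    z=np.load(c+"0.npz");im=z["im"].astype(int);d=z["d"];m=ctrl.camera_model(c);K=np.array(m["intrinsics"]);T=np.linalg.inv(np.array(m["extrinsics"]))
    v,u=np.mgrid[:384,:512];P=np.stack([(u-K[0,2])/K[0,0]*d,(v-K[1,2])/K[1,1]*d,d],-1)@T[:3,:3].T+T[:3,3];return im,P,d
im,P,d=cloud("top");dark=(im.max(-1)<70)
def rng(P,x0,x1,y0,y1,z0,z1):
    return (P[...,0]>x0)&(P[...,0]<x1)&(P[...,1]>y0)&(P[...,1]<y1)&(P[...,2]>z0)&(P[...,2]<z1)
k=dark&rng(P,.36,.43,-.30,-.22,.045,.09);print("knob top",k.sum(),P[k].mean(0),P[k].min(0),P[k].max(0))
h=dark&rng(P,.40,.46,-.48,-.29,.05,.09);Q=P[h];print("handle",h.sum(),Q.mean(0),Q.min(0),Q.max(0),np.polyfit(Q[:,1],Q[:,0],1))
br=(im.min(-1)>150)&rng(P,.43,.50,-.48,-.24,.06,.08);Q=P[br]
print("front bar",br.sum(),Q.min(0),Q.max(0),cv2.fitLine(Q[:,:2].astype(np.float32),cv2.DIST_HUBER,0,.01,.01).ravel())
# tester body points: z .06-.075 
b=rng(P,.40,.75,-.46,-.20,.055,.075);r=cv2.minAreaRect(P[b][:,:2].astype(np.float32));print(r)
ys,xs=np.where(b); 
for row in(150,165,180,195,210,225):
    c=xs[ys==row];print(row,[P[row,c.min(),:],P[row,c.max(),:]] if len(c) else 0)
im,P,d=cloud("side")
red=(im[...,0]>130)&(im[...,1]<60)&(im[...,2]<60)&rng(P,.4,.75,-.5,-.38,.06,.25);print("red",red.sum(),P[red].mean(0));print(np.c_[np.argwhere(red)[:,::-1],P[red]][::4])
ye=(im[...,0]>150)&(im[...,1]>130)&(im[...,2]<80)&rng(P,.4,.75,-.5,-.38,.0,.25);print("yel",ye.sum(),P[ye].mean(0),P[ye].min(0),P[ye].max(0))
dk=(im.max(-1)<60)
k=dk&rng(P,.36,.43,-.31,-.22,.045,.09);print("knob side",k.sum(),P[k].mean(0),P[k].min(0),P[k].max(0))
h=dk&rng(P,.40,.46,-.48,-.3,.05,.09);Q=P[h];print("handle side",h.sum(),Q.mean(0),Q.min(0),Q.max(0),np.polyfit(Q[:,1],Q[:,0],1))
```

```text
knob top 93 [ 0.3878 -0.2686  0.0733] [ 0.3793 -0.278   0.0655] [ 0.3993 -0.2596  0.0781]
handle 276 [ 0.4158 -0.3716  0.0712] [ 0.4086 -0.4234  0.0657] [ 0.4218 -0.3206  0.0756] [-0.0664  0.3911]
front bar 849 [ 0.4302 -0.4382  0.0608] [ 0.478  -0.2413  0.0799] [ 0.0601 -0.9982  0.4652 -0.3494]
((0.5837008357048035, -0.32838600873947144), (0.35811948776245117, 0.24128946661949158), 6.403061389923096)
150 [array([ 0.6299, -0.214 ,  0.0588]), array([ 0.6292, -0.4425,  0.0664])]
165 [array([ 0.5991, -0.2168,  0.061 ]), array([ 0.5985, -0.4432,  0.0691])]
180 [array([ 0.569 , -0.2176,  0.062 ]), array([ 0.5683, -0.444 ,  0.0716])]
195 [array([ 0.5397, -0.22  ,  0.0607]), array([ 0.5395, -0.4534,  0.0689])]
210 [array([ 0.5106, -0.2225,  0.0602]), array([ 0.5114, -0.4404,  0.0613])]
225 [array([ 0.4816, -0.2232,  0.061 ]), array([ 0.4825, -0.4416,  0.0612])]
red 25 [ 0.5992 -0.4529  0.1405]
[[261.     202.       0.5909  -0.4488   0.1475]
 [263.     204.       0.5939  -0.4507   0.1449]
 [266.     205.       0.5985  -0.4531   0.1449]
 [269.     208.       0.6032  -0.4536   0.139 ]
 [270.     209.       0.6047  -0.4546   0.1377]
 [269.     210.       0.603   -0.4573   0.1381]
 [268.     211.       0.6014  -0.4595   0.138 ]]
yel 57 [ 0.5443 -0.4403  0.0616] [ 0.5355 -0.4572  0.0093] [ 0.5508 -0.3823  0.0657]
knob side 93 [ 0.392  -0.274   0.0694] [ 0.3816 -0.283   0.0605] [ 0.4097 -0.2644  0.0756]
handle side 215 [ 0.4197 -0.3784  0.0695] [ 0.4121 -0.4268  0.0617] [ 0.427  -0.3205  0.0732] [-0.0595  0.3971]
```

Run:
```python
from h import *
np.set_printoptions(precision=2,suppress=True,linewidth=200)
G=np.full((20,26),-9.)
for c in("side","top"):
    z=np.load(c+"0.npz");d=z["d"];m=ctrl.camera_model(c);K=np.array(m["intrinsics"]);T=np.linalg.inv(np.array(m["extrinsics"]))
    v,u=np.mgrid[:384,:512];P=np.stack([(u-K[0,2])/K[0,0]*d,(v-K[1,2])/K[1,1]*d,d],-1)@T[:3,:3].T+T[:3,3];P=P[d>0]
    i=((P[:,0]+.0)/.05).astype(int);j=((P[:,1]+.5)/.05).astype(int)
    ok=(P[:,0]>0)&(i<20)&(P[:,1]>-.5)&(j<26)
    np.maximum.at(G,(i[ok],j[ok]),P[ok,2])
print("rows x from 0 step .05; cols y from -.5 step .05")
for i,r in enumerate(G): print("%.2f"%(i*.05)," ".join("  .  " if x<-5 else "%5.2f"%x for x in r))
```

```text
rows x from 0 step .05; cols y from -.5 step .05
0.00 -0.79 -0.79 -0.79 -0.79 -0.79 -0.79 -0.00  0.00  0.20  0.19  0.31  0.01  0.00 -0.00 -0.79 -0.79 -0.79 -0.79 -0.79 -0.79 -0.79 -0.79 -0.80   .     .     .  
0.05 -0.79 -0.79 -0.79 -0.79 -0.79 -0.79  0.00  0.01  0.29  0.30  0.31  0.01  0.00 -0.00 -0.79 -0.79 -0.79 -0.79 -0.79 -0.79 -0.79 -0.79 -0.80   .     .     .  
0.10 -0.79 -0.79 -0.79 -0.79 -0.79 -0.79 -0.00  0.00  0.01  0.00  0.00  0.00  0.00 -0.00 -0.79 -0.79 -0.79 -0.79 -0.79 -0.79 -0.79 -0.79 -0.80   .     .     .  
0.15 -0.79 -0.79 -0.79 -0.79 -0.79 -0.79 -0.00 -0.00 -0.00  0.00 -0.00  0.00 -0.00 -0.00 -0.79 -0.79 -0.79 -0.79 -0.79 -0.79 -0.79 -0.79 -0.79   .     .     .  
0.20 -0.79 -0.79 -0.79 -0.79 -0.79 -0.79 -0.79 -0.79 -0.79 -0.79 -0.79 -0.79 -0.79 -0.79 -0.79 -0.79 -0.79 -0.79 -0.79 -0.79 -0.79 -0.79 -0.79   .     .     .  
0.25   .     .     .     .     .     .     .     .     .     .     .     .   -0.79 -0.79 -0.79 -0.04 -0.79 -0.79 -0.03 -0.03   .     .     .     .     .     .  
0.30  0.00  0.00  0.00  0.00  0.00  0.00  0.01  0.00  0.00   .     .    0.00  0.03  0
[... 1468 characters left out ...]
13  0.09  0.00  0.00  0.00  0.15  0.14  0.00   .     .  
0.80  0.02  0.02  0.19  0.19  0.19  0.19  0.19  0.19  0.00 -0.12 -0.13  0.00  0.28  0.27  0.25  0.24  0.12  0.06  0.00  0.00  0.00  0.11  0.14  0.00   .   -0.53
0.85  0.02  0.02  0.19  0.19  0.19  0.19  0.19  0.19  0.00 -0.06 -0.06  0.00  0.28 -0.57 -0.57 -0.57   .     .    0.00  0.00  0.00  0.06  0.13  0.00   .   -0.57
0.90  0.02  0.02  0.19  0.19  0.19  0.19  0.19  0.19   .   -0.00 -0.03  0.24  0.28 -0.57 -0.57 -0.57   .     .     .     .     .     .     .   -0.00   .   -0.57
0.95  0.02  0.02  0.19  0.19  0.19  0.19  0.19  0.19   .    0.03   .    0.00  0.28 -0.21 -0.34 -0.57   .     .     .     .     .     .     .     .     .   -0.57
```

Emit:
carry_out:
  deltas: [0, -0.02, -0.05, 0, 0, 0, 0, -0.04, -0.1, 0, 0, 0, 0, -0.06, -0.15, 0, 0, 0, 0, -0.08, -0.2, 0, 0, 0, 0, -0.1, -0.25, 0, 0, 0]
  grip: 50

```text
time: 1.52
eef_pos: [0.1463, 0.5551, 0.4831]
tcp_rot: [0.129, 0.992, 0.0, 0.0]
contact_force: [1.2, 0.2, 1.1]
opening: 0.498
finger_force: 0.0
```

Emit:
carry_out:
  deltas: [0, -0.02, -0.05, 0, 0, 0, 0, -0.04, -0.1, 0, 0, 0, 0, -0.06, -0.15, 0, 0, 0, 0, -0.08, -0.2, 0, 0, 0, 0, -0.1, -0.24, 0, 0, 0]

```text
time: 2.15
eef_pos: [0.1205, 0.458, 0.724]
tcp_rot: [0.129, 0.992, 0.001, 0.0]
contact_force: [0.2, 0.0, 0.0]
opening: 0.501
finger_force: 0.0
```

Emit:
carry_out:
  deltas: [-0.057, -0.003, 0, 0, 0, 0, -0.113, -0.014, 0, 0, 0, 0, -0.167, -0.03, 0, 0, 0, 0, -0.219, -0.054, 0, 0, 0, 0, -0.268, -0.083, 0, 0, 0, 0]

```text
time: 2.78
eef_pos: [0.3605, 0.3095, 0.721]
tcp_rot: [0.128, 0.992, -0.0, -0.0]
contact_force: [-0.2, -0.1, 0.4]
opening: 0.502
finger_force: 0.0
```

Emit:
carry_out:
  deltas: [-0.045, -0.035, 0, 0, 0, 0, -0.086, -0.075, 0, 0, 0, 0, -0.121, -0.12, 0, 0, 0, 0, -0.151, -0.168, 0, 0, 0, 0, -0.175, -0.22, 0, 0, 0, 0]

```text
time: 3.4
eef_pos: [0.4727, 0.0515, 0.7209]
tcp_rot: [0.128, 0.992, 0.0, -0.0]
contact_force: [1.0, 0.7, -1.1]
opening: 0.5
finger_force: 0.0
```

Emit:
carry_out:
  deltas: [0, -0.055, 0.02, 0, 0, 0, 0, -0.11, 0.04, 0, 0, 0, 0, -0.165, 0.06, 0, 0, 0, 0, -0.22, 0.08, 0, 0, 0, 0, -0.275, 0.1, 0, 0, 0]

```text
time: 4.03
eef_pos: [0.4011, -0.214, 0.621]
tcp_rot: [0.129, 0.992, -0.0, 0.001]
contact_force: [0.2, -0.2, 0.7]
opening: 0.503
finger_force: 0.0
```

Emit:
carry_out:
  deltas: [0, -0.011, 0.05, 0, 0, -0.063, 0, -0.023, 0.1, 0, 0, -0.126, 0, -0.034, 0.15, 0, 0, -0.19, 0, -0.045, 0.2, 0, 0, -0.254, 0, -0.057, 0.25, 0, 0, -0.318]

```text
time: 4.65
eef_pos: [0.3872, -0.2678, 0.37]
tcp_rot: [-0.031, 1.0, -0.0, 0.0]
contact_force: [-0.9, 0.7, -0.5]
opening: 0.496
finger_force: 0.0
```

Emit:
carry_out:
  deltas: [0, 0, 0.05, 0, 0, 0, 0, 0, 0.1, 0, 0, 0, 0, 0, 0.15, 0, 0, 0, 0, 0, 0.2, 0, 0, 0, 0, 0, 0.2, 0, 0, 0]

```text
time: 5.28
eef_pos: [0.3853, -0.2653, 0.1673]
tcp_rot: [-0.03, 1.0, 0.004, -0.003]
contact_force: [0.3, -0.5, 0.3]
opening: 0.501
finger_force: 0.0
```

Run:
```python
from h import *
np.set_printoptions(precision=4,suppress=True)
s=ctrl.get_state();print(s["time"],s["eef_pos"],s["tcp_rot"],s["qpos"])
a,_=ctrl.read_camera("side");b,_=ctrl.read_camera("top")
k=[cv2.resize(a[100:250,90:290,::-1],(800,600)),0]
cv2.imwrite("pics/near.png",np.hstack([cv2.resize(a[100:250,100:250,::-1],(400,400)),cv2.resize(b[200:320,170:290,::-1],(400,400))]))
for c in("side","top"):print(c,ctrl.find_in(c,"bolt_knob")[:1],w2px(c,s["eef_pos"]),w2px(c,[.388,-.269,.066]))
```

```text
5.275 [ 0.3853 -0.2653  0.1673] [-0.0301  0.9995  0.0036 -0.0032] [-0.8204 -0.1113  2.1251 -0.      1.1376 -2.4514]
side [{'uv': [157.6, 177.1], 'score': 0.61}] [146.0694 131.4107] [155.3668 176.4731]
top [] [229.785  278.3141] [234.2758 275.1158]
```

View pics/near.png

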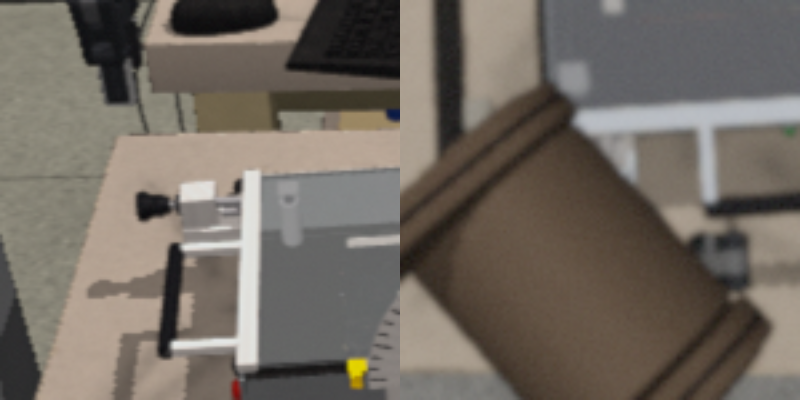

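The side crop shows the knob at about (152,206), i.e. full-image pixel (157,177). That agrees with an estimate of (0.389,-0.270). In the top crop the arm hides the view. I'll descend and settle.

Emit:
carry_out:
  deltas: [0, 0, 0.02, 0, 0, 0, 0, 0, 0.04, 0, 0, 0, 0, 0, 0.04, 0, 0, 0, 0, 0, 0.04, 0, 0, 0, 0, 0, 0.04, 0, 0, 0]

```text
time: 6.1
eef_pos: [0.3883, -0.2685, 0.133]
tcp_rot: [-0.03, 1.0, -0.001, 0.001]
contact_force: [0.4, 0.0, -0.0]
opening: 0.5
finger_force: 0.0
```

Emit:
carry_out:
  deltas: [0, -0.001, 0.03, 0, 0, 0, 0, -0.001, 0.06, 0, 0, 0, 0, -0.001, 0.087, 0, 0, 0, 0, -0.001, 0.087, 0, 0, 0, 0, -0.001, 0.087, 0, 0, 0]

```text
time: 6.72
eef_pos: [0.3884, -0.2695, 0.0457]
tcp_rot: [-0.03, 1.0, -0.001, 0.001]
contact_force: [-0.2, -0.5, 0.8]
opening: 0.498
finger_force: 0.0
```

Emit:
carry_out:
  deltas: [0, 0, 0, 0, 0, 0, 0, 0, 0, 0, 0, 0, 0, 0, 0, 0, 0, 0, 0, 0, 0, 0, 0, 0, 0, 0, 0, 0, 0, 0]
  grip: 0
  grip_force: 60

```text
time: 7.35
eef_pos: [0.3883, -0.2679, 0.0462]
tcp_rot: [-0.029, 1.0, 0.001, 0.0]
contact_force: [1.1, 5.6, 7.1]
opening: 0.227
finger_force: 58.3
```

Emit:
carry_out:
  deltas: [0.005, 0, 0, 0, 0, 0, 0.01, 0, 0, 0, 0, 0, 0.015, 0, 0, 0, 0, 0, 0.019, 0, 0, 0, 0, 0, 0.019, 0, 0, 0, 0, 0]

```text
time: 7.98
eef_pos: [0.3717, -0.2691, 0.0464]
tcp_rot: [-0.028, 1.0, 0.0, 0.004]
contact_force: [9.7, 8.4, 2.5]
opening: 0.233
finger_force: 58.5
```

Run:
```python
from h import *
np.set_printoptions(precision=4,suppress=True)
a,_=ctrl.read_camera("side");s=ctrl.get_state();print(s["eef_pos"],s["opening"],s["contact_force"])
cv2.imwrite("pics/pull.png",cv2.resize(a[110:290,130:340,::-1],(700,600),interpolation=cv2.INTER_CUBIC))
```

```text
[ 0.3718 -0.2691  0.0464] 0.23122905253443618 [9.398  8.0362 2.5749]
```

View pics/pull.png

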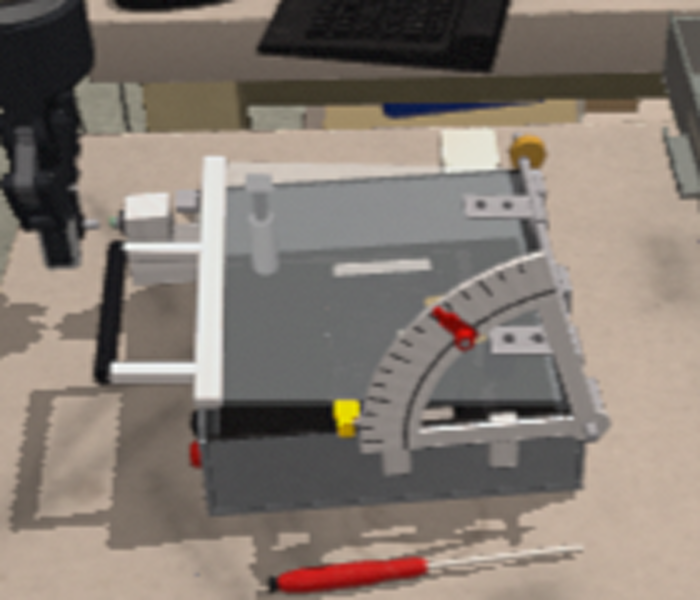

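The guard has popped: the handle now sits higher at crop (115,310), the pointer (347,415) has lifted, and a green spot shows on the stem at about (115,222). I'll pull 2 mm more to be sure, return the bolt and release it.

Emit:
carry_out:
  deltas: [0.002, 0, 0, 0, 0, 0, 0.002, 0, 0, 0, 0, 0, 0.002, 0, 0, 0, 0, 0]

```text
time: 8.4
eef_pos: [0.37, -0.2692, 0.0464]
tcp_rot: [-0.028, 1.0, 0.0, 0.004]
contact_force: [10.1, 8.1, 2.7]
opening: 0.23
finger_force: 58.5
```

Emit:
carry_out:
  deltas: [-0.005, 0, 0, 0, 0, 0, -0.01, 0, 0, 0, 0, 0, -0.016, 0, 0, 0, 0, 0, -0.02, 0, 0, 0, 0, 0, -0.02, 0, 0, 0, 0, 0]

```text
time: 9.02
eef_pos: [0.3883, -0.2679, 0.0462]
tcp_rot: [-0.029, 1.0, 0.001, 0.001]
contact_force: [2.0, 6.4, 5.9]
opening: 0.229
finger_force: 58.8
```

Emit:
carry_out:
  deltas: [0, 0, 0, 0, 0, 0, 0, 0, 0, 0, 0, 0, 0, 0, 0, 0, 0, 0, 0, 0, 0, 0, 0, 0, 0, 0, 0, 0, 0, 0]
  grip: 50

```text
time: 9.65
eef_pos: [0.3865, -0.2688, 0.0443]
tcp_rot: [-0.03, 1.0, 0.0, -0.0]
contact_force: [0.6, -0.2, 0.1]
opening: 0.496
finger_force: 0.0
```

Emit:
carry_out:
  deltas: [0, 0, -0.03, 0, 0, 0, 0, 0, -0.08, 0, 0, 0, 0, 0, -0.13, 0, 0, 0, 0, 0, -0.13, 0, 0, 0]

```text
time: 10.15
eef_pos: [0.3888, -0.2711, 0.1794]
tcp_rot: [-0.03, 1.0, -0.004, 0.003]
contact_force: [0.1, -0.5, -0.9]
opening: 0.497
finger_force: 0.0
```

Emit:
carry_out:
  deltas: [-0.005, -0.021, 0, 0, 0, 0.17, -0.01, -0.042, 0, 0, 0, 0.34, -0.015, -0.063, 0, 0, 0, 0.51, -0.02, -0.084, 0, 0, 0, 0.68, -0.025, -0.105, 0, 0, 0, 0.85]
  grip: 40

```text
time: 10.78
eef_pos: [0.4174, -0.372, 0.1724]
tcp_rot: [0.387, 0.922, 0.001, -0.001]
contact_force: [1.0, 0.0, -0.4]
opening: 0.399
finger_force: 0.0
```

Emit:
carry_out:
  deltas: [0, 0, 0, 0, 0, 0.17, 0, 0, 0, 0, 0, 0.34, 0, 0, 0, 0, 0, 0.51, 0, 0, 0, 0, 0, 0.68, 0, 0, 0, 0, 0, 0.721]

```text
time: 11.4
eef_pos: [0.4172, -0.3713, 0.1724]
tcp_rot: [0.686, 0.727, 0.0, -0.002]
contact_force: [-0.0, 0.6, -0.7]
opening: 0.4
finger_force: 0.0
```

Run:
```python
from h import *
np.set_printoptions(precision=4,suppress=True)
a,d=ctrl.read_camera("side");s=ctrl.get_state();print(s["time"],s["eef_pos"],s["tcp_rot"],s["qpos"],s["contact_force"])
m=ctrl.camera_model("side");K=np.array(m["intrinsics"]);T=np.linalg.inv(np.array(m["extrinsics"]))
v,u=np.mgrid[:384,:512];P=np.stack([(u-K[0,2])/K[0,0]*d,(v-K[1,2])/K[1,1]*d,d],-1)@T[:3,:3].T+T[:3,3]
h=(a.max(-1)<60)&(P[...,0]>.39)&(P[...,0]<.45)&(P[...,1]>-.45)&(P[...,1]<-.31)&(P[...,2]>.07)&(P[...,2]<.105)
Q=P[h];print(h.sum(),Q.mean(0),Q.min(0),Q.max(0))
for p in([.418,-.326,.088],[.418,-.418,.088]):print(w2px("side",p))
print(ctrl.find_in("side","guard_handle")[:1],ctrl.find_in("side","bolt_knob")[:1])
cv2.imwrite("pics/pre.png",cv2.resize(a[110:290,110:320,::-1],(700,600),interpolation=cv2.INTER_CUBIC))
```

```text
11.45 [ 0.4172 -0.3713  0.1724] [ 0.6865  0.7272  0.0002 -0.0015] [-0.9089  0.0895  1.9162 -0.      1.1391 -0.9664] [-0.0555 -0.4105 -0.3304]
213 [ 0.4211 -0.38    0.0906] [ 0.4134 -0.4276  0.0828] [ 0.4279 -0.321   0.0941]
[165.2294 185.2952]
[158.0048 219.0409]
[{'uv': [233.8, 192.6], 'score': 0.7}] [{'uv': [157.7, 177.5], 'score': 0.7}]
```

View pics/pre.png

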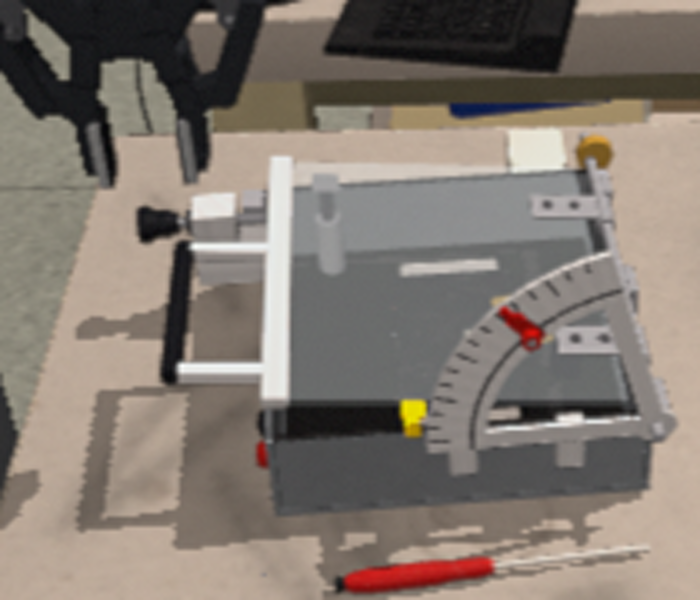

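The crop shows the bolt home with the knob at (155,222), and the handle bar running from (183,243) to (170,380). The open fingers are above and level with it in x. Descending now to straddle the bar.

Emit:
carry_out:
  deltas: [0, 0.002, 0.03, 0, 0, 0, 0, 0.002, 0.06, 0, 0, 0, 0, 0.002, 0.085, 0, 0, 0, 0, 0.002, 0.103, 0, 0, 0, 0, 0.002, 0.103, 0, 0, 0]

```text
time: 12.18
eef_pos: [0.419, -0.3709, 0.0694]
tcp_rot: [0.685, 0.728, 0.0, -0.002]
contact_force: [-0.6, -0.8, 1.1]
opening: 0.399
finger_force: 0.0
```

Emit:
carry_out:
  deltas: [0, 0, 0, 0, 0, 0, 0, 0, 0, 0, 0, 0, 0, 0, 0, 0, 0, 0, 0, 0, 0, 0, 0, 0, 0, 0, 0, 0, 0, 0]
  grip: 0
  grip_force: 40

```text
time: 12.8
eef_pos: [0.4187, -0.3726, 0.0724]
tcp_rot: [0.685, 0.728, -0.001, -0.001]
contact_force: [-4.7, -1.0, 0.3]
opening: 0.123
finger_force: 38.9
```

Emit:
carry_out:
  deltas: [0, 0.0015, -0.012, 0, 0, 0, 0, 0.004, -0.024, 0, 0, 0, 0, 0.0065, -0.036, 0, 0, 0, 0, 0.01, -0.048, 0, 0, 0, 0, 0.01, -0.048, 0, 0, 0]

```text
time: 13.42
eef_pos: [0.4285, -0.3719, 0.1211]
tcp_rot: [0.685, 0.729, -0.002, -0.001]
contact_force: [-8.0, -1.8, -2.1]
opening: 0.12
finger_force: 39.0
```

Emit:
carry_out:
  deltas: [0, 0.004, -0.012, 0, 0, 0, 0, 0.0085, -0.023, 0, 0, 0, 0, 0.0135, -0.034, 0, 0, 0, 0, 0.019, -0.045, 0, 0, 0, 0, 0.019, -0.045, 0, 0, 0]

```text
time: 14.05
eef_pos: [0.4474, -0.3707, 0.1668]
tcp_rot: [0.685, 0.729, -0.002, -0.001]
contact_force: [-8.0, -0.0, 1.7]
opening: 0.124
finger_force: 39.1
```

Emit:
carry_out:
  deltas: [0, 0.0065, -0.0105, 0, 0, 0, 0, 0.013, -0.021, 0, 0, 0, 0, 0.02, -0.031, 0, 0, 0, 0, 0.0275, -0.04, 0, 0, 0, 0, 0.0275, -0.04, 0, 0, 0]

```text
time: 14.68
eef_pos: [0.4746, -0.3689, 0.2075]
tcp_rot: [0.685, 0.729, -0.002, -0.002]
contact_force: [-10.8, 0.5, 4.7]
opening: 0.124
finger_force: 39.3
```

```bash
cat > look.py <<'E'
import sys
from h import *
np.set_printoptions(precision=4,suppress=True)
a,d=ctrl.read_camera("side");s=ctrl.get_state();print(s["time"],s["eef_pos"],s["tcp_rot"],s["contact_force"],s["opening"],s["finger_force"])
for q in("pointer","marker_tip","bolt_knob"):print(q,ctrl.find_in("side",q)[:2])
m=ctrl.camera_model("side");K=np.array(m["intrinsics"]);T=np.linalg.inv(np.array(m["extrinsics"]))
i=a.astype(int);H=cv2.cvtColor(a,cv2.COLOR_RGB2HSV)
hx=np.array([.666,-.452,.0625])
yel=(H[...,0]>22)&(H[...,0]<34)&(H[...,1]>180)&(H[...,2]>120); red=((H[...,0]<6)|(H[...,0]>174))&(H[...,1]>170)&(H[...,2]>100)
for n,k in(("yel",yel),("red",red)):
    k[:160]=0;k[260:]=0;k[:,:215]=0;k[:,320:]=0
    vv,uu=np.where(k);o=T[:3,3]
    for u,v in((uu.mean(),vv.mean()),(uu[(uu+vv*.7).argmin()],vv[(uu+vv*.7).argmin()])):
        r=T[:3,:3]@np.linalg.inv(K)@[u,v,1]; n_=np.array([-.06,.998,0]); t=(n_@(hx-o))/(n_@r);p=o+t*r
        dx=-(p-hx)@[.998,.06,0];dz=p[2]-hx[2];print(n,len(uu),(round(u,1),round(v,1)),p,"ang",round(np.arctan2(dz,dx),3),"r",round(np.hypot(dx,dz),4))
cv2.imwrite("pics/%s.png"%sys.argv[1],cv2.resize(a[160:250,215:320,::-1],(700,600),interpolation=cv2.INTER_CUBIC))
E
python3 look.py g1
```

```text
14.725 [ 0.4743 -0.3689  0.2072] [ 0.685   0.7285 -0.0026 -0.0017] [-9.0744  0.6282  4.8787] 0.1227443159031048 39.343392848968506
pointer []
marker_tip []
bolt_knob [{'uv': [157.9, 177.6], 'score': 0.66}]
yel 65 (np.float64(249.2), np.float64(202.9)) [ 0.5725 -0.4576  0.1536] ang 0.772 r 0.1307
yel 65 (np.int64(246), np.int64(198)) [ 0.5679 -0.4579  0.1638] ang 0.8 r 0.1411
red 58 (np.float64(266.3), np.float64(207.5)) [ 0.5989 -0.456   0.1423] ang 0.871 r 0.1043
red 58 (np.int64(260), np.int64(203)) [ 0.5891 -0.4566  0.1522] ang 0.861 r 0.1182
```

View pics/g1.png

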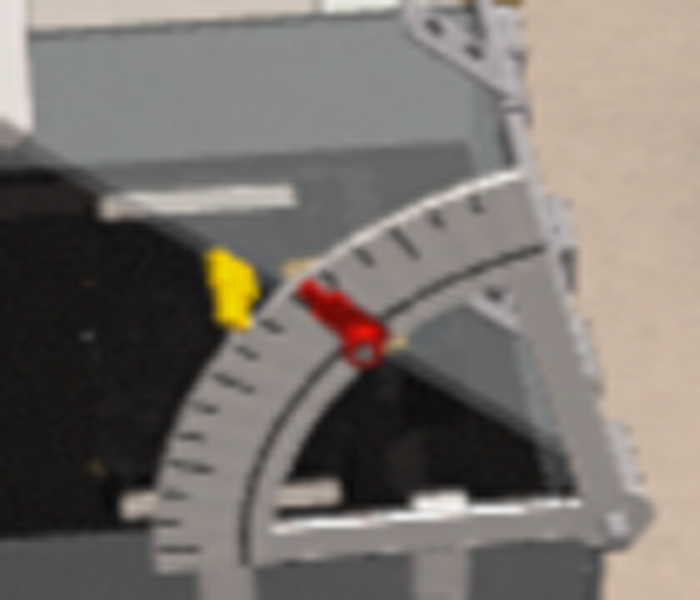

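The crop shows the yellow pointer at (235,290), with its lower inner corner at (245,325). It is just below the red marker, whose tip is at (305,287); the hinge pivot is at about (615,520). I'll work out the remaining angle from pixels and kinematics.

Run:
```python
from h import *
np.set_printoptions(precision=4,suppress=True)
m=ctrl.camera_model("side");K=np.array(m["intrinsics"]);T=np.linalg.inv(np.array(m["extrinsics"]));o=T[:3,3];n=np.array([-.06,.998,0])
hx=np.array([.666,-.452,.0625])
def ang(u,v):
    r=T[:3,:3]@np.linalg.inv(K)@[u,v,1];p=o+r*(n@(hx-o))/(n@r);dx=-(p-hx)@[.998,.06,0];dz=p[2]-hx[2];return round(np.arctan2(dz,dx),3),round(np.hypot(dx,dz),4)
c=lambda x,y:(215+x*.15,160+y*.15)
for nme,q in(("yel low corner",c(245,325)),("yel right",c(258,300)),("red tip",c(303,285)),("red base",c(365,345)),("hinge?",c(615,520))):print(nme,ang(*q))
# plane-y sweep: model px of tip for guard angles
for g in(.7,.75,.8,.86,.9):
    p=hx+.12*(-np.cos(g)*np.array([.998,.06,0])+np.array([0,0,np.sin(g)]));u=w2px("side",p);print(g,u,(u-[215,160])/.15)
# same yellow test shut
im=np.load("side0.npz")["im"];H=cv2.cvtColor(im,cv2.COLOR_RGB2HSV);k=(H[...,0]>22)&(H[...,0]<34)&(H[...,1]>180)&(H[...,2]>120);k[:160]=0;k[260:]=0;k[:,:215]=0;k[:,320:]=0
v,u=np.where(k);print("shut",len(u),u.min(),u.max(),v.min(),v.max(),"centre",ang(u.mean(),v.mean()),"right-low",ang(u.max(),v.max()))
```

```text
yel low corner (np.float64(0.721), np.float64(0.1196))
yel right (np.float64(0.783), np.float64(0.1224))
red tip (np.float64(0.868), np.float64(0.1181))
red base (np.float64(0.852), np.float64(0.0938))
hinge? (np.float64(1.759), np.float64(0.0075))
0.7 [250.5303 209.6406] [236.8685 330.9376]
0.75 [253.0631 207.2999] [253.7538 315.3325]
0.8 [255.7586 205.0335] [271.7241 300.2234]
0.86 [259.1986 202.4232] [294.6576 282.8214]
0.9 [261.6105 200.7555] [310.7368 271.7032]
shut 60 230 237 235 245 centre (np.float64(0.129), np.float64(0.122)) right-low (np.float64(0.012), np.float64(0.1152))
```

Emit:
carry_out:
  deltas: [0, 0.006, -0.0065, 0, 0, 0, 0, 0.012, -0.0125, 0, 0, 0, 0, 0.0185, -0.019, 0, 0, 0, 0, 0.025, -0.025, 0, 0, 0, 0, 0.025, -0.025, 0, 0, 0]

```text
time: 15.5
eef_pos: [0.4994, -0.3673, 0.2339]
tcp_rot: [0.685, 0.728, -0.002, -0.001]
contact_force: [-11.2, 2.1, 8.9]
opening: 0.122
finger_force: 39.5
```

```bash
python3 look.py g2
```

```text
15.55 [ 0.4992 -0.3673  0.2337] [ 0.6852  0.7284 -0.0024 -0.0015] [-10.8805   2.2492   9.5072] 0.11827597459535512 39.47223722934723
pointer []
marker_tip []
bolt_knob [{'uv': [156.5, 177.2], 'score': 0.51}]
yel 54 (np.float64(256.8), np.float64(196.1)) [ 0.5842 -0.4569  0.1663] ang 0.903 r 0.1323
yel 54 (np.int64(254), np.int64(192)) [ 0.5801 -0.4572  0.1746] ang 0.916 r 0.1413
red 58 (np.float64(266.6), np.float64(207.6)) [ 0.5992 -0.456   0.142 ] ang 0.871 r 0.1039
red 58 (np.int64(261), np.int64(202)) [ 0.5906 -0.4565  0.1541] ang 0.881 r 0.1187
```

View pics/g2.png

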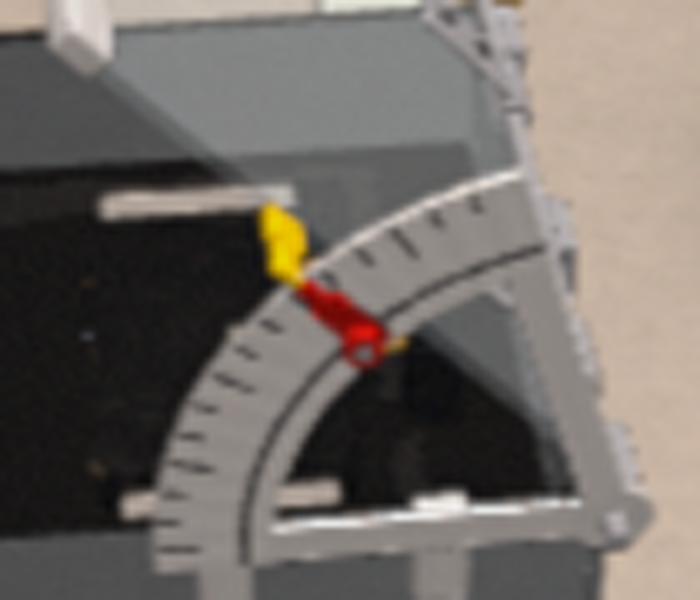

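The crop shows the yellow pointer's tip at (295,282) meeting the red marker's tip at (303,287), within about 2 mm, and the bolt is home. I'll hold briefly, check, and hand in.

Emit:
carry_out:
  deltas: [0, 0, 0, 0, 0, 0, 0, 0, 0, 0, 0, 0, 0, 0, 0, 0, 0, 0, 0, 0, 0, 0, 0, 0, 0, 0, 0, 0, 0, 0]

```text
time: 16.32
eef_pos: [0.499, -0.3673, 0.2335]
tcp_rot: [0.685, 0.728, -0.002, -0.002]
contact_force: [-11.1, 2.6, 8.9]
opening: 0.12
finger_force: 39.5
```

```bash
python3 -c "
from h import *
a,_=ctrl.read_camera('side')
H=cv2.cvtColor(a,cv2.COLOR_RGB2HSV);k=(H[...,0]>22)&(H[...,0]<34)&(H[...,1]>180)&(H[...,2]>120);k[:160]=0;k[260:]=0;k[:,:215]=0;k[:,320:]=0
v,u=np.where(k);s=ctrl.get_state();print(u.mean(),v.mean(),s['finger_force'],s['opening'],s['eef_pos'],abs(s['dq']).max())
print(ctrl.sign_off())"
```

```text
256.82142857142856 196.35714285714286 39.46154773235321 0.11915026917665979 [ 0.49893961 -0.36731442  0.23347605] 0.0011273559739115044
the job is handed in; nothing more can be done
None
```

I drew the bolt until the guard popped up, let it spring home, and handed the job in at about 16 s with the gripper holding the guard by its bar. The pointer tip was about 2 mm from the red marker in the last picture. I have not seen the judge's verdict.

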